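# Dock the heating mantle and clamp it

### The arm

A 6-joint arm with a two-finger parallel gripper is mounted at the origin on the work surface. World frame = base frame: x ahead of the robot, y to its left, z up, the work surface at z = 0. Lengths are in m, angles in rad, forces in N, time in s.
With the tool pointing down it reaches from about 0.425 to 0.95 m from the base axis. Payload 3.5 kg.
Tool frame: the origin (TCP) lies between the finger pads; the fingertips stand ahead of it and the grasp point (between the pads) lies 3 mm ahead of it (finger_overhang is the z of the fingertips in the tool frame, in m); z points along the fingers, y is the line along which they close (so a half turn about z gives the same grasp; the last joint's range is limited). The gripper opens to 85 mm and grips with 20 to 120 N. Pads are 22 mm wide; open, the fingers measure 114 mm over their backs; the gripper's body (76 mm by 85 mm) begins 54 mm behind the grasp point. The pads swing forward as they close: fully open they stand 13 mm farther back than shut.
Start: joints at [-1.34, 0.286, 1.577, -0, 1.279, -0.15], TCP at [0.251, -0.627, 0.253] pointing down, gripper open.
Joint ranges: [-2.77, 2.77], [-0.9, 2.22], [0.21, 2.48], [-1.53, 4.67], [0.24, 2.81], [-2.84, 2.84]. Speed limits (rad/s): [2.79, 2.79, 3.14, 3.14, 3.14, 3.14].

### API

Orientations are given as a unit quaternion [x, y, z, w].
In Python, from rig import get_obs, read_camera, job_done, regions_of, finger_overhang gives the robot as it stands. The module is installed in compiled form; this text tells all that it offers.
- The arm moves only by the shell command python3 -m pendant 'ROWS' [FORCE]. ROWS is JSON, a list that holds one entry, the list of rows, each a list of 7 numbers: the shift along the tool's x, y, z as a fraction of full scale, then the turn, a rotation vector about the tool's x, y, z as a fraction of full scale, then the opening, from 0 (shut) to 1 (fully open). In form: [[[x, y, z, rx, ry, rz, fingers], ...]]. A call has 1 to 8 rows; each row is the pose to reach, as a shift and turn from the pose commanded when the call began, along the tool's axes at that moment; what a row does not reach only later rows make up. Full scale, the value 1, is 0.6 m for a shift and 0.5 rad for a turn. A row lasts 1/8 s, in which the tool goes at most 62.5 mm and 10.7 degrees, less where a joint would pass 70% of its speed; a pose out of reach is approached as far as the arm can. A call with a number of a shift or a turn outside -1 to 1 is refused whole. A call with a gripper value outside its range is refused whole. The fingers move at their own pace and stop on an object; FORCE is the grip in N (left out, the last holds). Time passes only in rows, so rows that repeat a pose let the fingers close. It gives the time, the measured TCP pose, the force, the opening and the grip force at its end, in the units of the state.
- get_obs(): the state, without advancing time (a new reading comes with each control period).
- read_camera(name): name is "side" or "top"; returns a dict with "frame" (384x512x3 uint8, blue, green, red), "z_map" (384x512 float32, m along the optical axis (not along the pixel's ray), 0 where there is no reading), "fx", "fy", "cx", "cy" (pixels), "position" and "orientation" of the camera in the world. Camera axes: x right, y down, z forward; pixel columns grow to the right and rows downward; lengths in m; the calibration is good to about 2 mm. A picture is of the moment at which its call begins.
- job_done(): hands the job in; it is judged then, once.
Trained networks look in a picture, given as the dict that the camera call returned (one of the last four; its "shot" number tells which), for a name from the list of things; names that differ only in an ending like _2 or _b are one class to them, and where a whole thing is asked for, a point or a joint stands for the part that bears it (a point fixed in the world has none). Each returns a list of dicts, best first, with "conf" (0 to 1); they miss things now and then, are a little off and sometimes report something else, mostly with a low value. They report only what shows in the picture. A call takes as long as a camera call.
- regions_of(picture, query): "region" (384x512 bool, what is visible of it) and "pixel" ([column, row] in pixels, amid what is visible of it).
The state is a dict: "t": time; "joint_positions": joint angles; "joint_vel": joint speeds; "joint_torque": joint torques, N m; "eef_pos": TCP position; "tool_rot": TCP orientation; "ft_force": force on the tool from outside, world axes, zero at the start; "ft_torque": the same for the moment, N m; "gripper_width": finger opening in m; "grasp_force": force on a finger pad.
Only numpy, scipy, OpenCV 4.12 (cv2) and the standard library are available. Lean on these libraries where they do the work, as an engineer would, in place of code of your own. Each camera call takes 0.05 s, during which the arm holds its last target. There are 200 camera calls.

### The job

Slide the empty heating mantle along the bench into the steel fork until it is fully home against both stop pins, without lifting or tipping it. Then turn the upright clamp lever clockwise until the bolt is snug, and only then fold the lever down flat. Leave the other labware where it is.

Things in the scene. Friction and masses are not known exactly. Their poses are not given: they have to be found in the camera images.
- mantle: Loose empty heating mantle: white round housing 90 mm wide with a bowl in its top, on a dark round foot flange 120 mm wide and 8 mm thick; 60 mm high, about 0.8 kg (0.64 to 0.96), too wide to grasp. Its yaw does not matter. Origin: centre of its underside, on the bench. Pushed on the housing, 12 to 55 mm above the bench, it slides without tipping.
- home (a point): Where the mantle's centre belongs in the fixed steel fork, on the bench. Its x axis is level and points the way the mantle goes in, y across. Two round stop pins, 16 mm wide and 12 mm high, stand at x = 61 mm, y = +-30 mm: the mantle is home when its flange touches both. The upright axis of the clamp bolt is at x = 92 mm, y = 0. Behind the clamp the bench is free.
- mouth (a point): Middle of the fork's open mouth, on the bench, 103 mm before home, with the same axes. The fork's two side rails are 12 mm high; they are 170 mm apart at the mouth, narrow over 43 mm, then run parallel with inner faces 128 mm apart to beyond the stop pins.
- strap_tip (a point): Middle of the front end of the clamp strap, a flat steel bar 30 mm wide and 8 mm thick that passes between the stop pins and reaches 10 mm over the flange of the mantle when that is home. The point is on its underside, 14 mm above the bench when the bolt is fully loose, 8.6 mm when snug.
- bolt_head (a point): Point in the middle of the clamp bolt's head, on the bolt's upright axis, 34 mm above the bench at bolt = 0 and sinking 3.9 mm per rad with the bolt. The head is 20 mm wide; the lever pivots between two cheeks on it, 24 mm apart over all, whose tops are 13 mm above this point.
- bolt (a joint): Turn of the clamp bolt, rad, growing clockwise seen from above. It stops hard at 1.4: snug. It starts between 0.1 and 0.5. Turning takes about 0.15 N m; it stays where left and sinks bolt, lever and strap 3.9 mm per rad.
- lever_mid (a point): On the centre line of the bolt's flip lever, a flat aluminium bar 16 x 8 mm, 66 mm long, standing out of the bolt's head. The point is 45 mm from the lever's pivot, which is 7 mm above bolt_head. z: along the bar to its free end; y: across its 16 mm, along the pivot pin; x: through its 8 mm, the way it folds. It turns with the bolt; when snug its x is that of home: it folds away from the mantle.
- lever (a joint): Fold of the flip lever, rad: 0 upright (free end about 105 mm above the bench), 1.57 closed (lying flat, its middle about 36 mm above the bench). It starts at 0 to 0.12, takes about 0.05 N m and stays where left.
- beaker: Bystander, to be left alone: glass beaker, 60 mm wide, 75 mm high. Origin: on its underside.
- conical: Bystander, to be left alone: conical glass flask, 76 mm wide at the foot, 110 mm high. Origin: on its underside.
- reagent: Bystander, to be left alone: amber glass bottle with black cap, 64 mm wide, 135 mm high. Origin: on its underside.
- corkring: Bystander, to be left alone: cork ring for round flasks, 76 mm wide, 22 mm high. Origin: on its underside.
- dish: Bystander, to be left alone: white porcelain dish, 76 mm wide, 35 mm high. Origin: on its underside.
- spatula: Bystander, to be left alone: steel scraper with black handle lying flat, 160 mm long. Origin: on its underside.
- jar: Bystander, to be left alone: small glass jar with white lid, 52 mm wide, 65 mm high. Origin: on its underside.

How it is judged:
By the outcome, as a careful person would: the job done as asked, in the order asked, and still so for the second after the job is handed in, with the robot touching nothing.
It also fails if it takes over 72 s, if anything falls off the work surface, if the arm or the gripper's body presses on something with over 40 N, if the wrist force passes 120 N, or if a joint passes its speed limit or range.

## Working session

There is one attempt and no reset: what is moved stays moved. The work goes in short steps, Python scripts to look and compute and a shell command to move; the robot and the scene stay as the last step left them, time stands still between calls to the robot, and variables do not carry over. Pictures are saved under pics/ and viewed, at most 10 in all, crops included, and the job is handed in when it is done.

```bash
mkdir -p pics; cat > h.py <<'E'
import numpy as np, cv2
from scipy.spatial.transform import Rotation as R
from rig import *
def world(p,mask=None):
    z=p["z_map"]; v,u=np.nonzero((z>0)&(mask if mask is not None else True))
    d=z[v,u]; c=np.stack([(u-p["cx"])/p["fx"]*d,(v-p["cy"])/p["fy"]*d,d],1)
    return R.from_quat(p["orientation"]).apply(c)+np.array(p["position"])
def px(p,w):
    c=R.from_quat(p["orientation"]).inv().apply(np.atleast_2d(w)-np.array(p["position"]))
    return np.stack([c[:,0]/c[:,2]*p["fx"]+p["cx"],c[:,1]/c[:,2]*p["fy"]+p["cy"]],1)
E
python3 - <<'E'
from h import *
o=get_obs(); print({k:np.round(v,3) for k,v in o.items()}, finger_overhang)
ims=[]
for n in("top","side"):
    p=read_camera(n); ims.append(p["frame"]); print(n,p["position"],R.from_quat(p["orientation"]).as_matrix().round(3).tolist(),p["fx"])
    for q in["mantle","strap_tip","bolt_head","lever_mid","beaker","conical","reagent","corkring","dish","spatula","jar"]:
        for r in regions_of(p,q)[:2]:
            w=world(p,r["region"])
            if len(w): print(q,round(r["conf"],2),np.round(r["pixel"]),r["region"].sum(),np.median(w,0).round(3),w.min(0).round(3),w.max(0).round(3))
    cv2.imwrite(f"pics/{n}0.png",ims[-1])
E
```

```text
{'t': np.float64(0.0), 'joint_positions': array([-1.34 ,  0.287,  1.578, -0.   ,  1.279, -0.15 ]), 'joint_vel': array([-0.001,  0.001, -0.   , -0.001, -0.001,  0.001]), 'joint_torque': array([ 1.0000e-03, -4.0598e+01, -2.9262e+01, -0.0000e+00,  6.0000e-03,
       -0.0000e+00]), 'eef_pos': array([ 0.251, -0.626,  0.252]), 'tool_rot': array([ 0.982,  0.189, -0.   , -0.001]), 'ft_force': array([-0.019, -0.494,  0.113]), 'ft_torque': array([ 0.045, -0.069, -0.009]), 'grasp_force': np.float64(0.0), 'gripper_width': np.float64(0.085)} 0.022
top [0.41922847 0.07462901 1.16783752] [[-0.02, -0.993, 0.118], [-0.999, 0.023, 0.028], [-0.03, -0.117, -0.993]] 401.2882820324669
mantle 0.64 [384. 217.] 1385 [ 0.464 -0.266  0.034] [ 0.406 -0.318 -0.002] [ 0.524 -0.213  0.067]
strap_tip 0.56 [204. 199.] 262 [0.535 0.246 0.021] [0.516 0.212 0.001] [0.558 0.286 0.108]
bolt_head 0.49 [201. 193.] 96 [0.536 0.251 0.043] [0.528 0.241 0.015] [0.552 0.269 0.108]
lever_mid 0.57 [196. 192.] 38 [0.535 0.253 0.091] [0.528 0.248 0.045] [0.545 0.261 0.108]
lever_mid 0.41 [222. 264.] 437 [0.336 0.208 0.021] [ 0.299 
[... 1627 characters left out ...]
.739 -0.247 -0.003] [ 0.862 -0.041  0.115]
conical 0.27 [303. 151.] 703 [ 0.461 -0.243  0.036] [ 0.403 -0.458  0.001] [ 0.521 -0.211  0.066]
reagent 0.51 [305. 149.] 673 [ 0.46  -0.243  0.037] [ 0.403 -0.388  0.001] [ 0.521 -0.212  0.066]
corkring 0.73 [324. 237.] 553 [0.335 0.219 0.022] [ 0.298  0.145 -0.   ] [0.374 0.249 0.027]
corkring 0.19 [228. 138.] 524 [ 0.741 -0.219  0.068] [ 0.716 -0.496  0.002] [ 0.818 -0.202  0.139]
dish 0.63 [340. 161.] 228 [ 0.334 -0.252  0.027] [ 0.299 -0.276  0.003] [ 0.367 -0.196  0.04 ]
spatula 0.74 [270. 301.] 1215 [0.444 0.447 0.005] [0.347 0.394 0.001] [0.509 0.476 0.024]
jar 0.81 [199. 279.] 662 [0.601 0.449 0.049] [0.582 0.382 0.001] [0.629 0.46  0.069]
```

View pics/top0.png

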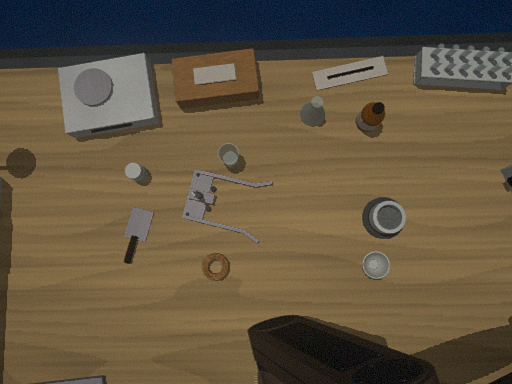

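View pics/side0.png

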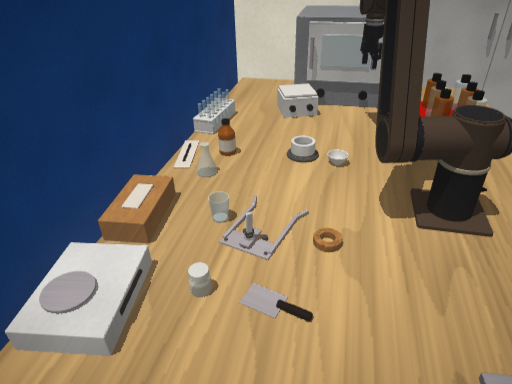

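The mantle is at about (385,217) in the top view and the fork at about (215,205), opening to image right (world -y). The lever is upright at (198,192). Next I'll rectify the fork region and fit its pose.

```bash
cat > fit.py <<'E'
from h import *
from scipy.optimize import minimize
from scipy.ndimage import map_coordinates
def rect(p,z=0.012,x0=.38,x1=.66,y0=.02,y1=.32,s=.001):
    xs=np.arange(x1,x0,-s); ys=np.arange(y1,y0,-s)
    X,Y=np.meshgrid(xs,ys,indexing='ij'); W=np.stack([X,Y,0*X+z],-1).reshape(-1,3)
    q=px(p,W).astype(np.float32).reshape(X.shape+(2,))
    return cv2.remap(p["frame"],q[...,0],q[...,1],cv2.INTER_CUBIC)
def grey(im):  # steel: low saturation (red-blue)
    f=im.astype(float); return np.clip(1-np.abs(f[...,2]-f[...,0])/60,0,1)*(f.max(-1)>70)
E
python3 - <<'E'
from fit import *
out=[]
for n in("top","side"):
    p=read_camera(n); im=rect(p)
    s=grey(im)
    out.append(np.hstack([im,cv2.cvtColor((s*255).astype(np.uint8),cv2.COLOR_GRAY2BGR)]))
cv2.imwrite("pics/rect.png",np.vstack(out))
E
```

```text
(no output)
```

View pics/rect.png

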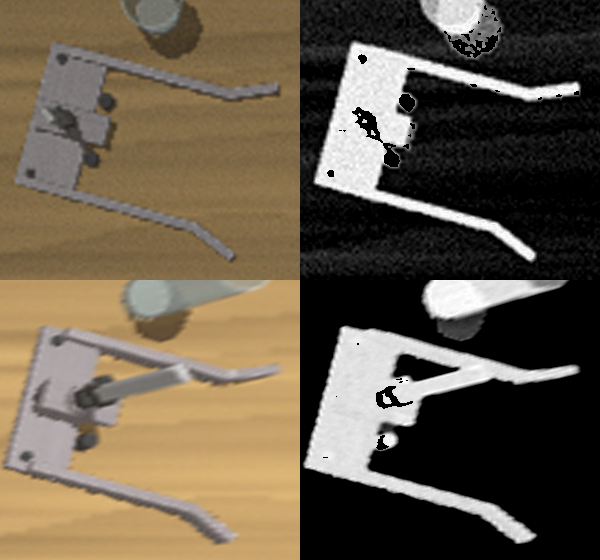

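```bash
cat >> fit.py <<'E'
def signed(T,t):
    P=[]
    for sgn in(1,-1):
        a=np.linspace(0,1,200)[:,None]
        for A,B in(((-103,85),(-60,64)),((-60,64),(50,64))):
            L=np.array(A)+a*(np.array(B)-np.array(A)); P.append(L*[1,sgn])
    return P
def score(v,g,x1=.66,y1=.32):
    hx,hy,th,t=v[0],v[1],v[2],v[3]
    c,s=np.cos(th),np.sin(th); tot=0
    for i,L in enumerate(signed(None,t)):
        sg=1 if i<2 else -1
        for off,w in((-5,-1),(-2,-1),(2,1),(t-2,1),(t+2,-1),(t+5,-1)):
            M=L+[0,sg*off]; X=hx+(c*M[:,0]-s*M[:,1])/1e3; Y=hy+(s*M[:,0]+c*M[:,1])/1e3
            tot+=w*map_coordinates(g,[(x1-X)/.001,(y1-Y)/.001],order=1).mean()
    return -tot
E
python3 - <<'E'
from fit import *
for n in("top","side"):
    p=read_camera(n); g=cv2.GaussianBlur(grey(rect(p)),(0,0),1.5)
    best=None
    for hx in(.5,.51,.52):
     for hy in(.14,.15,.16,.17):
      for th in(1.25,1.32,1.4):
        r=minimize(score,[hx,hy,th,8],args=(g,),method="Nelder-Mead",options=dict(initial_simplex=np.array([[hx,hy,th,8],[hx+.006,hy,th,8],[hx,hy+.006,th,8],[hx,hy,th+.06,8],[hx,hy,th,10]])))
        if best is None or r.fun<best.fun: best=r
    v=best.x; d=np.array([np.cos(v[2]),np.sin(v[2])])
    print(n,best.fun,v.round(4),"bolt",(v[:2]+.092*d).round(4),"mouth",(v[:2]-.103*d).round(4))
    # lever: points above z
    w=world(p); m=(abs(w[:,0]-.535)<.045)&(abs(w[:,1]-.25)<.05)
    for a,b in((.04,.06),(.06,.08),(.08,.095),(.095,.104),(.104,.115)):
        k=w[m&(w[:,2]>a)&(w[:,2]<b)]; print(a,len(k),k.mean(0).round(4) if len(k) else"",k.min(0).round(3) if len(k) else"",k.max(0).round(3)if len(k) else"")
    r=regions_of(p,"mantle")[0]; k=world(p,r["region"])
    for a,b in((.004,.012),(.055,.07)):
        q=k[(k[:,2]>a)&(k[:,2]<b)]; A=np.c_[2*q[:,:2],np.ones(len(q))]; 
        h=cv2.minEnclosingCircle(q[:,:2].astype(np.float32)); print("mantle",a,len(q),h, q.min(0).round(3),q.max(0).round(3))
E
```

```text
top -4.155000327273374 [ 0.5142  0.1625  1.3088 10.7621] bolt [0.538  0.2513] mouth [0.4875 0.063 ]
0.04 15 [0.5367 0.2497 0.0453] [0.529 0.244 0.041] [0.549 0.258 0.054]
0.06 10 [0.5372 0.2516 0.0684] [0.53  0.248 0.06 ] [0.544 0.255 0.079]
0.08 7 [0.5365 0.2529 0.0876] [0.531 0.249 0.08 ] [0.544 0.258 0.094]
0.095 11 [0.5359 0.2578 0.101 ] [0.529 0.252 0.095] [0.543 0.265 0.104]
0.104 10 [0.5336 0.256  0.106 ] [0.529 0.25  0.104] [0.54  0.259 0.108]
mantle 0.004 374 ((0.4642883241176605, -0.2735406756401062), 0.05987358093261719) [ 0.406 -0.322  0.004] [ 0.523 -0.214  0.012]
mantle 0.055 357 ((0.46384871006011963, -0.27294084429740906), 0.0452718585729599) [ 0.42  -0.317  0.055] [ 0.507 -0.228  0.064]
side -2.36513905795633 [ 0.5112  0.1658  1.3042 12.5396] bolt [0.5355 0.2546] mouth [0.4841 0.0665]
0.04 48 [0.5365 0.256  0.0492] [0.526 0.24  0.04 ] [0.548 0.265 0.06 ]
0.06 34 [0.5357 0.2581 0.0706] [0.529 0.252 0.06 ] [0.543 0.263 0.079]
0.08 26 [0.5335 0.2586 0.0877] [0.527 0.253 0.08 ] [0.541 0.265 0.095]
0.095 19 [0.5337 0.2607 0.0999] [0.526 0.254 0.095] [0.54  0.264 0.104]
0.104 15 [0.5329 0.2575 0.1059] [0.526 0.25  0.104] [0.54  0.262 0.108]
mantle 0.004 125 ((0.4804098308086395, -0.31856000423431396), 0.11112603545188904) [ 0.406 -0.424  0.004] [ 0.52  -0.213  0.012]
mantle 0.055 147 ((0.46059876680374146, -0.27271267771720886), 0.04790406674146652) [ 0.421 -0.318  0.055] [ 0.507 -0.226  0.066]
```

```bash
cat > go.py <<'E'
import sys
from h import *
# go.py x y z yaw(tool x angle) -> pendant numbers from the present pose
t=np.array(list(map(float,sys.argv[1:5]))); o=get_obs(); r=R.from_quat(o["tool_rot"])
d=r.inv().apply(t[:3]-o["eef_pos"])/.6
e=(r.inv()*R.from_euler('z',t[3])*R.from_euler('x',np.pi)).as_rotvec()/.5
print(np.round(d,4),np.round(e,3),"t",round(float(o["t"]),2),"F",np.round(o["ft_force"],1),"w",round(float(o["gripper_width"]),4))
E
python3 go.py .464 -.365 .2 1.571
```

```text
[ 0.4918 -0.2728  0.0889] [ 0.   -0.   -2.38] t 1.5 F [-0.4 -0.  -0.1] w 0.0853
```

```bash
python3 -m pendant '[[[0.246,-0.136,0.04,0,0,-0.5,0.588],[0.492,-0.273,0.089,0,0,-1,0.588],[0.492,-0.273,0.089,0,0,-1,0.588],[0.492,-0.273,0.089,0,0,-1,0.588],[0.492,-0.273,0.089,0,0,-1,0.588],[0.492,-0.273,0.089,0,0,-1,0.588],[0.492,-0.273,0.089,0,0,-1,0.588],[0.492,-0.273,0.089,0,0,-1,0.588]]]' 20; python3 -m pendant '[[[0,0,0,0,0,-1,0.588],[0,0,0,0,0,-1,0.588],[0,0,0,0,0,-1,0.588],[0,0,0,0,0,-1,0.588]]]'; python3 go.py .464 -.365 .036 1.571
```

```text
t: 2.5
eef_pos: [0.4639, -0.3655, 0.2003]
tool_rot: [0.905, 0.426, -0.0, 0.0]
ft_force: [0.4, 0.7, -0.1]
gripper_width: 0.0503
grasp_force: 0.0
t: 3.0
eef_pos: [0.4633, -0.3663, 0.2003]
tool_rot: [0.772, 0.635, -0.0, 0.0]
ft_force: [0.6, 0.5, 0.2]
gripper_width: 0.0502
grasp_force: 0.0
[0.0025 0.0006 0.2739] [ 0.001  0.001 -0.388] t 3.0 F [0.6 0.5 0.2] w 0.0502
```

Next I lower behind the mantle and then push in +y.

```bash
python3 -m pendant '[[[0,0,0.08,0,0,-0.3,0.588],[0,0,0.16,0,0,-0.388,0.588],[0,0,0.22,0,0,-0.388,0.588],[0,0,0.274,0,0,-0.388,0.588],[0,0,0.274,0,0,-0.388,0.588]]]'; python3 go.py .466 -.3 .036 1.571
```

```text
t: 3.62
eef_pos: [0.462, -0.3638, 0.0327]
tool_rot: [0.707, 0.707, 0.0, -0.003]
ft_force: [0.5, 0.6, 0.3]
gripper_width: 0.0503
grasp_force: 0.0
[ 0.1064  0.0067 -0.0051] [-0.009 -0.01   0.002] t 3.62 F [0.5 0.6 0.3] w 0.0503
```

```bash
python3 -m pendant '[[[0.025,0.003,-0.004,0,0,0,0.588],[0.05,0.004,-0.004,0,0,0,0.588],[0.075,0.004,-0.004,0,0,0,0.588],[0.1,0.004,-0.004,0,0,0,0.588],[0.13,0.004,-0.004,0,0,0,0.588],[0.16,0.004,-0.004,0,0,0,0.588],[0.19,0.004,-0.004,0,0,0,0.588],[0.22,0.004,-0.004,0,0,0,0.588]]]'; python3 - <<'E'
from h import *
p=read_camera("top"); k=world(p,regions_of(p,"mantle")[0]["region"])
for a,b in((.004,.012),(.055,.068)):
    q=k[(k[:,2]>a)&(k[:,2]<b)]; print(len(q),cv2.minEnclosingCircle(q[:,:2].astype(np.float32)))
E
python3 go.py .466 -.058 .036 1.571
```

```text
t: 4.62
eef_pos: [0.4672, -0.2335, 0.0397]
tool_rot: [0.705, 0.709, -0.0, 0.003]
ft_force: [-0.1, -5.5, 1.1]
gripper_width: 0.0502
grasp_force: 2.6
355 ((0.4673243463039398, -0.18448267877101898), 0.05998801812529564)
251 ((0.4677980840206146, -0.1837184578180313), 0.0448070727288723)
[0.2888 0.001  0.0045] [0.003 0.    0.01 ] t 4.72 F [-1.1  0.5  0.3] w 0.0502
```

```bash
python3 -m pendant '[[[0.03,0,0.003,0,0,0,0.588],[0.07,0,0.004,0,0,0,0.588],[0.11,0,0.004,0,0,0,0.588],[0.15,0,0.004,0,0,0,0.588],[0.19,0,0.004,0,0,0,0.588],[0.23,0,0.004,0,0,0,0.588],[0.26,0,0.004,0,0,0,0.588],[0.28,0,0.004,0,0,0,0.588]]]'; cat > look.py <<'E'
from h import *
D=np.array([np.cos(1.3075),np.sin(1.3075)]); H=np.array([.513,.1637]); Nn=np.array([-D[1],D[0]])
for n in("top","side"):
    p=read_camera(n); k=world(p,regions_of(p,"mantle")[0]["region"])
    q=k[(k[:,2]>.052)&(k[:,2]<.068)&(abs(k[:,2]-.06)<.01)]; c,r=cv2.minEnclosingCircle(q[:,:2].astype(np.float32)); c=np.array(c)
    print(n,len(q),c.round(4),round(r,4),"home frame",((c-H)@D).round(4),((c-H)@Nn).round(4))
E
python3 look.py; python3 go.py .466 -.058 .036 1.3075
```

```text
t: 5.72
eef_pos: [0.4683, -0.0668, 0.0383]
tool_rot: [0.705, 0.709, 0.0, 0.005]
ft_force: [0.5, -8.7, 7.2]
gripper_width: 0.0502
grasp_force: 5.1
top 180 [ 0.469  -0.0149] 0.0437 home frame -0.1839 -0.004
side 256 [ 0.4657 -0.0163] 0.0459 home frame -0.1861 -0.0012
[ 0.0127 -0.0021  0.0015] [0.011 0.002 0.534] t 5.92 F [ 3.  -4.5  3.7] w 0.0503
```

```bash
python3 go.py .4532 -.0686 .038 1.3075
```

```text
[-0.0049 -0.0235 -0.0019] [0.011 0.002 0.534] t 5.92 F [ 3.  -4.5  3.7] w 0.0503
```

```bash
python3 -m pendant '[[[-0.014,0,-0.002,0,0,0,0.588],[-0.014,-0.024,-0.002,0,0,0.3,0.588],[-0.01,-0.024,-0.002,0,0,0.534,0.588],[-0.01,-0.024,-0.002,0.005,0,0.534,0.588]]]'; python3 look.py;python3 go.py .5002 .1164 .038 1.3075
```

```text
t: 6.42
eef_pos: [0.449, -0.0704, 0.0354]
tool_rot: [0.793, 0.609, -0.002, -0.003]
ft_force: [-0.7, -0.2, 0.3]
gripper_width: 0.05
grasp_force: 0.0
top 219 [ 0.4687 -0.0163] 0.0448 home frame -0.1853 -0.004
side 259 [ 0.4696 -0.0233] 0.0533 home frame -0.1919 -0.0068
[ 0.3229 -0.0008 -0.0027] [-0.008  0.     0.003] t 6.62 F [ 0.3  0.4 -0.1] w 0.0501
```

```bash
python3 -m pendant '[[[0.03,0,-0.003,0,0,0,0.588],[0.06,0,-0.003,0,0,0,0.588],[0.09,0,-0.003,0,0,0,0.588],[0.12,0,-0.003,0,0,0,0.588],[0.15,0,-0.003,0,0,0,0.588],[0.18,0,-0.003,0,0,0,0.588],[0.21,0,-0.003,0,0,0,0.588],[0.23,0,-0.003,0,0,0,0.588]]]'; python3 look.py;python3 go.py .5002 .1164 .038 1.3075
```

```text
t: 7.62
eef_pos: [0.4867, 0.0621, 0.0384]
tool_rot: [0.793, 0.609, -0.002, -0.001]
ft_force: [-1.3, -6.0, 0.5]
gripper_width: 0.0502
grasp_force: 2.7
top 100 [0.5042 0.1361] 0.0349 home frame -0.029 0.0013
side 317 [0.4991 0.1108] 0.0467 home frame -0.0547 -0.0004
[ 0.0924 -0.0016  0.0006] [-0.006 -0.     0.001] t 7.83 F [ 0.7 -0.5  0.6] w 0.0505
```

```bash
python3 -m pendant '[[[0.02,0,0,0,0,0,0.588],[0.04,0,0,0,0,0,0.588],[0.06,0,0,0,0,0,0.588],[0.075,0,0,0,0,0,0.588],[0.082,0,0,0,0,0,0.588]]]';  python3 -m pendant '[[[0.003,0,0,0,0,0,0.588],[0.006,0,0,0,0,0,0.588]]]';python3 go.py .5002 .1164 .038 1.3075;  python3 -m pendant '[[[0.003,0,0,0,0,0,0.588],[0.006,0,0,0,0,0,0.588]]]';python3 go.py .5002 .1164 .038 1.3075
```

```text
t: 8.45
eef_pos: [0.4994, 0.1105, 0.0383]
tool_rot: [0.793, 0.609, -0.001, -0.001]
ft_force: [-1.8, -5.7, -0.3]
gripper_width: 0.0502
grasp_force: 2.3
t: 8.7
eef_pos: [0.5003, 0.1133, 0.0383]
tool_rot: [0.794, 0.608, -0.001, -0.001]
ft_force: [-1.9, -5.1, -1.3]
gripper_width: 0.0504
grasp_force: 2.1
[ 0.0049 -0.0015  0.0005] [-0.006  0.001  0.001] t 8.7 F [-1.9 -5.1 -1.3] w 0.0504
t: 8.95
eef_pos: [0.5013, 0.1169, 0.0383]
tool_rot: [0.794, 0.608, -0.001, -0.001]
ft_force: [-1.0, -3.6, -1.7]
gripper_width: 0.0499
grasp_force: 1.9
[-0.0012 -0.0016  0.0006] [-0.006  0.001 -0.   ] t 8.95 F [-1.  -3.6 -1.7] w 0.0499
```

Still only friction, so I continue in small steps.

```bash
for i in 1 2 ; do python3 -m pendant '[[[0.003,0,0,0,0,0,0.588],[0.005,0,0,0,0,0,0.588]]]'|grep -E "pos|force"; done; python3 look.py
```

```text
eef_pos: [0.5012, 0.1175, 0.0383]
ft_force: [-5.7, -17.2, 3.6]
grasp_force: 7.9
eef_pos: [0.5011, 0.1181, 0.0384]
ft_force: [-9.3, -26.9, 8.1]
grasp_force: 13.8
top 0 [0. 0.] 0.0 home frame -0.2916 0.4527
side 333 [0.5137 0.1661] 0.0455 home frame 0.0025 -0.0
```

```bash
python3 -m pendant '[[[-0.03,0,-0.01,0,0,0,0.588],[-0.05,0.0,-0.02,0,0,0,0],[-0.05,0,-0.02,0,0,0,0],[-0.05,0,-0.02,0,0,0,0],[-0.05,0,-0.02,0,0,0,0]]]';python3 look.py; python3 go.py .4992 .1114 .045 1.3075
```

```text
t: 10.28
eef_pos: [0.4952, 0.0942, 0.0504]
tool_rot: [0.794, 0.609, -0.001, -0.001]
ft_force: [-0.5, 0.7, -0.2]
gripper_width: -0.0001
grasp_force: 0.0
top 150 [0.5176 0.1776] 0.0421 home frame 0.0147 -0.0008
side 329 [0.5145 0.166 ] 0.0457 home frame 0.0026 -0.0009
[ 0.0299 -0.001   0.0088] [-0.006  0.001  0.001] t 10.47 F [-0.3  0.8 -0.9] w -0.0001
```

```bash
python3 -m pendant '[[[0.012,-0.001,0.008,0,0,0,0],[0.022,-0.001,0.008,0,0,0,0],[0.028,-0.001,0.008,0,0,0,0]]]'|grep -E "pos|force"; for i in 1 2 3; do python3 -m pendant '[[[0.003,0,0,0,0,0,0],[0.005,0,0,0,0,0,0]]]'|grep -E "pos|ft_force"; done
```

```text
eef_pos: [0.4985, 0.1098, 0.0454]
ft_force: [-3.0, -10.1, 3.0]
grasp_force: 5.2
eef_pos: [0.4982, 0.1102, 0.0454]
ft_force: [-5.9, -15.9, 5.8]
eef_pos: [0.498, 0.1106, 0.0455]
ft_force: [-10.4, -25.5, 10.7]
eef_pos: [0.498, 0.1109, 0.0458]
ft_force: [-14.0, -37.4, 16.4]
```

```bash
python3 -m pendant '[[[-0.03,0,0,0,0,0,0],[-0.06,0,-0.05,0,0,0,0.5],[-0.1,0,-0.15,0,0,0,0.5],[-0.2,0,-0.2,0,0,0,0.5],[-0.25,0,-0.25,0,0,0,0.5],[-0.28,0,-0.25,0,0,0,0.5]]]'|grep -E "pos|force"; python3 look.py; python3 - <<'E'
from fit import *
a=read_camera("top"); A=rect(a,z=.01); A=cv2.resize(A,None,fx=1.3,fy=1.3)
b=read_camera("side"); f=b["frame"][150:290,190:350]; f=cv2.resize(f,None,fx=2.5,fy=2.6,interpolation=cv2.INTER_CUBIC)
f=f[:364]; cv2.imwrite("pics/home.png",np.hstack([A,f]))
for p in(a,b):
    for q in("lever_mid","bolt_head"):
        for r in regions_of(p,q)[:1]: print(q,r["conf"],r["pixel"])
    w=world(p); m=(abs(w[:,0]-.535)<.045)&(abs(w[:,1]-.255)<.03)
    k=w[m&(w[:,2]>.097)]; c=cv2.minAreaRect(k[:,:2].astype(np.float32)*1000); print(len(k),c)
E
```

```text
eef_pos: [0.4596, -0.0454, 0.1994]
ft_force: [-0.5, 0.4, -0.6]
grasp_force: 0.0
top 352 [0.5151 0.1648] 0.045 home frame 0.0016 -0.0017
side 331 [0.5134 0.1657] 0.0461 home frame 0.002 0.0001
bolt_head 0.39 [197.2, 194.7]
20 ((535.3359375, 257.6041564941406), (15.571455955505371, 7.57750129699707), 44.91864013671875)
lever_mid 0.55 [249.3, 223.1]
bolt_head 0.56 [251.3, 236.6]
29 ((533.1989135742188, 258.3905944824219), (15.679715156555176, 8.901786804199219), 38.899513244628906)
```

View pics/home.png

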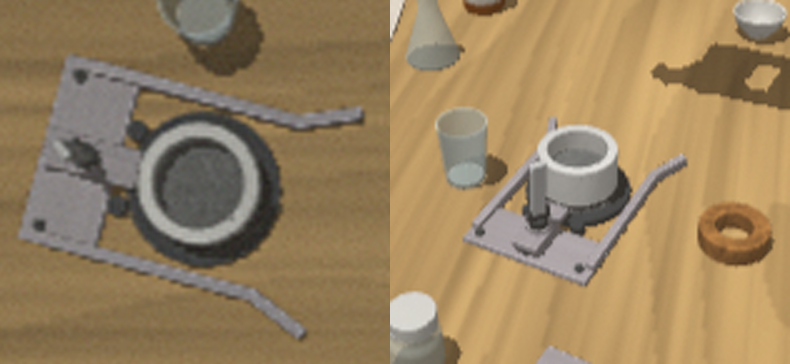

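The flange touches both pins at (137,132) and (118,208). The lever's wide side lies at about 42°, so its x axis is at about 132° and the bolt at about 0.4. Next I move above the lever.

```bash
python3 go.py .5375 .253 .18 .73
```

```text
[5.106e-01 5.000e-04 2.530e-02] [-0.007  0.002  1.158] t 12.85 F [-0.1  0.3  0.3] w 0.0423
```

```bash
python3 -m pendant '[[[0.1,0,0,0,0,0.3,0.5],[0.2,0,0,0,0,0.6,0.5],[0.3,0,0,0,0,0.9,0.5],[0.4,0,0.01,0,0,1,0.5],[0.5,0,0.025,0,0,1,0.5],[0.51,0,0.025,0,0,1,0.5],[0.51,0,0.025,0,0,1,0.5]]]' 25|grep -E "pos|force"; python3 go.py .5375 .253 .087 .73
```

```text
eef_pos: [0.5372, 0.2524, 0.1801]
ft_force: [0.1, 0.1, -0.1]
grasp_force: 0.0
[0.0016 0.     0.1551] [-0.004  0.006  0.159] t 13.72 F [ 0.1  0.1 -0.1] w 0.0425
```

```bash
python3 -m pendant '[[[0.001,0,0.05,0,0,0.16,0.5],[0.001,0,0.1,0,0,0.16,0.5],[0.001,0,0.14,0,0,0.16,0.5],[0.001,0,0.155,0,0,0.16,0.5],[0.001,0,0.155,0,0,0.16,0]]]' 25|grep -E "pos|force"; python3 -m pendant '[[[0,0,0,0,0,0,0],[0,0,0,0,0,0,0],[0,0,0,0,0,0,0],[0,0,0,0,0,0,0]]]'; python3 - <<'E'
from h import *
p=read_camera("side"); cv2.imwrite("pics/g.png",cv2.resize(p["frame"][130:280,160:340],None,fx=3,fy=3,interpolation=cv2.INTER_CUBIC)); print(get_obs()["ft_torque"].round(3))
E
```

```text
eef_pos: [0.5377, 0.2515, 0.0876]
ft_force: [0.7, 0.2, -0.4]
grasp_force: 0.0
t: 14.85
eef_pos: [0.5381, 0.2527, 0.089]
tool_rot: [0.935, 0.356, -0.001, -0.001]
ft_force: [-4.1, -0.8, 5.9]
gripper_width: 0.0079
grasp_force: 26.4
[ 0.019  0.695 -0.211]
```

View pics/g.png

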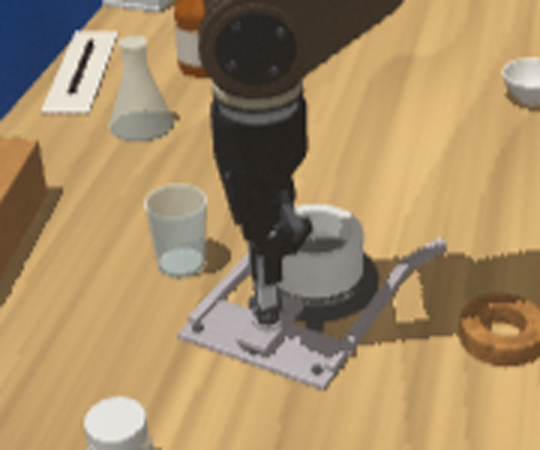

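The lever is held at the 8 mm width. I turn it 0.5 rad clockwise while lowering to match the sink.

```bash
python3 -m pendant '[[[0,0,0.0005,0,0,0.2,0],[0,0,0.001,0,0,0.4,0],[0,0,0.002,0,0,0.6,0],[0,0,0.0025,0,0,0.8,0],[0,0,0.003,0,0,1,0],[0,0,0.003,0,0,1,0]]]'; python3 -c "
from h import *;o=get_obs();print(o['ft_torque'].round(3),o['joint_positions'].round(2))"; python3 go.py .5375 .253 .085 -.264
```

```text
t: 15.65
eef_pos: [0.5381, 0.2527, 0.0871]
tool_rot: [0.994, 0.114, -0.001, -0.0]
ft_force: [-2.8, -1.0, 6.0]
gripper_width: 0.008
grasp_force: 24.7
[ 0.01   0.573 -0.033] [0.27 0.3  1.89 0.   0.95 1.61]
[-0.0009 -0.0007  0.0036] [-0.001  0.003  0.984] t 15.65 F [-2.8 -1.   6. ] w 0.008
```

```bash
python3 -m pendant '[[[0,0,0.001,0,0,0.2,0],[0,0,0.0015,0,0,0.4,0],[0,0,0.002,0,0,0.6,0],[0,0,0.0025,0,0,0.7,0],[0,0,0.003,0,0,0.8,0],[0,0,0.003,0,0,0.8,0]]]'|grep -E "pos|rot|force|width"; python3 -c "
from h import *;o=get_obs();print(o['ft_torque'].round(3))"; python3 -m pendant '[[[0,0,0.0003,0,0,0.1,0],[0,0,0.0005,0,0,0.2,0],[0,0,0.0005,0,0,0.2,0]]]'|grep -E "pos|rot|force|width"; python3 -c "
from h import *;o=get_obs();print(o['ft_torque'].round(3))";python3 go.py .5375 .253 .085 -.264
```

```text
eef_pos: [0.5382, 0.2527, 0.0856]
tool_rot: [0.996, -0.086, -0.001, -0.0]
ft_force: [-3.4, 0.5, 7.3]
gripper_width: 0.0076
grasp_force: 24.8
[-0.131  0.685  0.023]
eef_pos: [0.5382, 0.2526, 0.0853]
tool_rot: [0.991, -0.135, -0.001, 0.0]
ft_force: [-3.9, -0.1, 5.9]
gripper_width: 0.0077
grasp_force: 24.8
[-0.092  0.68   0.112]
[-0.0012 -0.0003  0.0005] [ 0.001  0.003 -0.014] t 16.77 F [-3.9 -0.1  5.9] w 0.0077
```

```bash
for i in 1 2 3; do python3 -m pendant '[[[0,0,0.0002,0,0,0.06,0],[0,0,0.0002,0,0,0.06,0]]]'|grep -E "rot|force"; python3 -c "
from h import *;o=get_obs();print(o['ft_torque'].round(3), -2*np.arctan2(-o['tool_rot'][1],o['tool_rot'][0]))"; done
```

```text
tool_rot: [0.989, -0.149, -0.001, 0.0]
ft_force: [-3.2, -0.6, 7.2]
grasp_force: 28.3
[-0.004  0.675  0.341] -0.2990449674188292
tool_rot: [0.987, -0.163, -0.001, 0.0]
ft_force: [-3.6, -0.8, 6.9]
grasp_force: 36.7
[-0.011  0.766  0.66 ] -0.32784560962423515
tool_rot: [0.984, -0.177, -0.001, 0.001]
ft_force: [-4.6, -0.0, 7.3]
grasp_force: 45.9
[-0.062  0.814  0.722] -0.3567244794174442
```

The torque jumped to 0.7 N m at the stop, so the bolt is snug. I release and rise.

```bash
python3 -m pendant '[[[0,0,0,0,0,0,0.4],[0,0,0,0,0,0,0.4],[0,0,0,0,0,0,0.4],[0,0,-0.05,0,0,0,0.4],[0,0,-0.1,0,0,0,0.4],[0,0,-0.13,0,0,0,0.4],[0,0.06,-0.13,0,0,0.0,0]]]'|grep -E "pos|rot|force|width"; python3 -m pendant '[[[0,0.1,0,0,0,-0.15,0],[0,0.2,0,0,0,-0.15,0],[0,0.25,0,0,0,-0.15,0],[0,0.25,0,0,0,-0.15,0]]]'|grep pos; python3 - <<'E'
from h import *
H=np.array([.5145,.165]); D=np.array([np.cos(1.3075),np.sin(1.3075)]);B=H+.092*D
for n in("top","side"):
    p=read_camera(n); w=world(p); m=(abs(w[:,0]-B[0])<.03)&(abs(w[:,1]-B[1])<.025)
    for a,b in((.042,.06),(.06,.08),(.08,.095),(.095,.12)):
        k=w[m&(w[:,2]>a)&(w[:,2]<b)]
        if len(k)>3: print(n,a,len(k),k.mean(0).round(4),k.max(0).round(4),cv2.minAreaRect(k[:,:2].astype(np.float32)*1000)[1:])
E
python3 look.py
python3 go.py .5287 .2203 .17 -.264
```

```text
eef_pos: [0.5268, 0.2196, 0.1637]
tool_rot: [0.984, -0.179, 0.001, -0.001]
ft_force: [0.5, -0.8, -0.8]
gripper_width: 0.017
grasp_force: 0.0
eef_pos: [0.4713, 0.077, 0.1611]
top 0.042 9 [0.5366 0.2513 0.0491] [0.5487 0.2581 0.0569] ((4.560678958892822, 22.733070373535156), 59.8046989440918)
top 0.06 9 [0.5359 0.2506 0.0706] [0.5434 0.2558 0.08  ] ((3.9004924297332764, 13.738239288330078), 59.4029541015625)
top 0.08 6 [0.5375 0.2499 0.0881] [0.5436 0.2525 0.0947] ((1.0584276914596558, 12.241933822631836), 68.68712615966797)
top 0.095 18 [0.5388 0.2528 0.1001] [0.5451 0.257  0.1045] ((6.637912273406982, 15.173842430114746), 71.07879638671875)
side 0.042 39 [0.5367 0.2555 0.0488] [0.5494 0.2589 0.0579] ((8.402935981750488, 22.85574722290039), 81.26782989501953)
side 0.06 37 [0.5359 0.256  0.0692] [0.5433 0.2589 0.0788] ((5.420553207397461, 14.198759078979492), 83.61627197265625)
side 0.08 33 [0.5364 0.2557 0.0873] [0.5456 0.2586 0.0944] ((6.786110877990723, 17.02360725402832), 89.9898452758789)
side 0.095 28 [0.5369 0.2544 0.1004] [0.545  0.2586 0.1052] ((8.996743202209473, 16.286296844482422), 64.58513641357422)
top 187 [0.516  0.1678] 0.0444 home frame 0.0047 -0.0019
[ 0.0239 -0.252  -0.0145] [ 0.001  0.005 -0.044] t 19.2 F [-0.1  0.1 -0.1] w 0.0001Traceback (most recent call last):
  File "look.py", line 4, in <module>
    p=read_camera(n); k=world(p,regions_of(p,"mantle")[0]["region"])
                                ~~~~~~~~~~~~~~~~~~~~~~^^^
IndexError: list index out of range
```

```bash
python3 -m pendant '[[[0.01,-0.1,-0.01,0,0,0,0],[0.02,-0.2,-0.014,0,0,-0.04,0],[0.024,-0.25,-0.014,0,0,-0.04,0],[0.024,-0.25,-0.014,0,0,-0.04,0]]]'|grep pos;  python3 go.py .5287 .2203 .094 -.264
```

```text
eef_pos: [0.5286, 0.2207, 0.1695]
[0.0007 0.0005 0.1258] [0.001 0.005 0.002] t 19.7 F [-0.6  0.1  1.3] w -0.0002
```

```bash
python3 -m pendant '[[[0.001,0,0.06,0,0,0,0],[0.001,0,0.12,0,0,0,0],[0.001,0,0.126,0,0,0,0]]]'|grep -E "pos|ft"; python3 -m pendant '[[[0,-0.015,0,0,0,0,0],[0,-0.03,0,0,0,0,0],[0,-0.045,0,0,0,0,0],[0,-0.06,0,0,0,0,0],[0,-0.067,0,0,0,0,0]]]'|grep -E "pos|ft";python3 - <<'E'
from h import *
p=read_camera("side"); cv2.imwrite("pics/f.png",cv2.resize(p["frame"][130:280,160:340],None,fx=3,fy=3,interpolation=cv2.INTER_CUBIC))
E
```

```text
eef_pos: [0.526, 0.217, 0.0909]
ft_force: [-0.3, 0.1, 0.8]
eef_pos: [0.5395, 0.2575, 0.0943]
ft_force: [-0.3, -0.5, 0.6]
```

View pics/f.png

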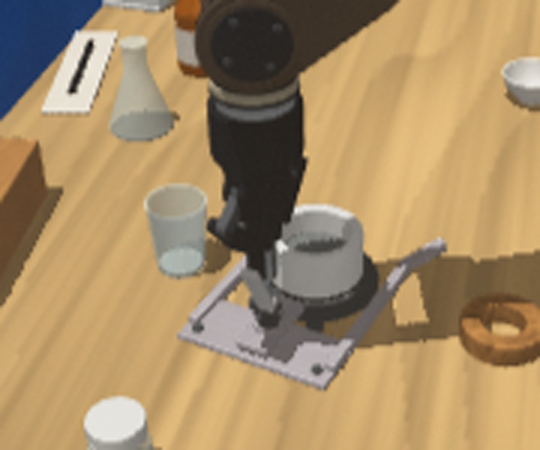

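The lever is leaning under the fingers around (262,290). I continue the arc.

```bash
python3 -m pendant '[[[0,-0.01,0.002,0,0,0,0],[0,-0.02,0.005,0,0,0,0],[0,-0.03,0.009,0,0,0,0],[0,-0.04,0.014,0,0,0,0],[0,-0.05,0.02,0,0,0,0],[0,-0.06,0.027,0,0,0,0],[0,-0.07,0.035,0,0,0,0]]]'|grep -E "pos|ft"; python3 go.py .55 .297 .063 -.264
```

```text
eef_pos: [0.5506, 0.2979, 0.0729]
ft_force: [-0.1, -0.8, 1.1]
[-0.0005  0.0017  0.0166] [-0.     0.005 -0.007] t 21.62 F [-0.1 -0.8  1.1] w 0.0003
```

```bash
python3 -m pendant '[[[0,0,0.006,0,0,0,0],[0,0,0.012,0,0,0,0],[0,0,0.016,0,0,0,0]]]'|grep -E "pos|ft"; for i in 1 2 3; do python3 -m pendant '[[[0,0,0.003,0,0,0,0],[0,0,0.003,0,0,0,0]]]'|grep -E "pos|ft"; done
```

```text
eef_pos: [0.5504, 0.2974, 0.0634]
ft_force: [0.2, 0.6, 1.0]
eef_pos: [0.5503, 0.2972, 0.0617]
ft_force: [0.2, 0.0, -0.1]
eef_pos: [0.5506, 0.2974, 0.0611]
ft_force: [-1.9, -1.0, 5.9]
eef_pos: [0.5508, 0.2976, 0.0605]
ft_force: [-4.5, -1.6, 9.7]
```

```bash
python3 -m pendant '[[[0,0,-0.04,0,0,0,0],[0,0,-0.14,0,0,0,0],[0,0,-0.2,0,0,0,0],[-0.2,-0.1,-0.22,0,0,0,0],[-0.2,-0.2,-0.22,0,0,0,0],[-0.2,-0.3,-0.22,0,0,0,0],[-0.2,-0.36,-0.22,0,0,0,0]]]'|grep -E "pos|ft"; python3 look.py; python3 - <<'E'
from fit import *
a=read_camera("top"); A=cv2.resize(rect(a,z=.01,y1=.36),None,fx=1.15,fy=1.15); b=read_camera("side")
f=cv2.resize(b["frame"][130:290,190:350],(400,A.shape[0]),interpolation=cv2.INTER_CUBIC); cv2.imwrite("pics/end.png",np.hstack([A,f]))
H=np.array([.5145,.165]); D=np.array([np.cos(1.3075),np.sin(1.3075)]);N=np.array([-D[1],D[0]])
for p in(a,b):
    w=world(p); s=(w[:,:2]-H)@D-.092; l=(w[:,:2]-H)@N
    for x in(20,30,40,50,60):
        k=w[(abs(s-x/1e3)<.005)&(abs(l)<.02)&(w[:,2]>.025)]; j=l[(abs(s-x/1e3)<.005)&(abs(l)<.02)&(w[:,2]>.025)]
        if len(k): print(x,len(k),k[:,2].mean().round(4),k[:,2].max().round(4),j.mean().round(4))
    for q in("beaker","jar","corkring","dish","conical","spatula"):
        r=regions_of(p,q)
        if r: print(q,np.round(r[0]["pixel"]))
E
```

```text
eef_pos: [0.4894, 0.5239, 0.1903]
ft_force: [1.0, -0.2, 0.2]
20 19 0.0388 0.0415 -0.0005
30 19 0.0389 0.0425 -0.0007
40 20 0.0396 0.0433 -0.0004
50 19 0.039 0.0427 -0.0004
60 20 0.0388 0.0429 -0.0009
beaker [227. 151.]
jar [138. 170.]
corkring [211. 261.]
dish [375. 266.]
conical [311. 110.]
spatula [137. 227.]
beaker [269. 302.]
jar [199. 280.]
corkring [326. 240.]
dish [339. 158.]
conical [200. 169.]
spatula [269. 303.]Traceback (most recent call last):
  File "look.py", line 4, in <module>
    p=read_camera(n); k=world(p,regions_of(p,"mantle")[0]["region"])
                                ~~~~~~~~~~~~~~~~~~~~~~^^^
IndexError: list index out of range
```

View pics/end.png

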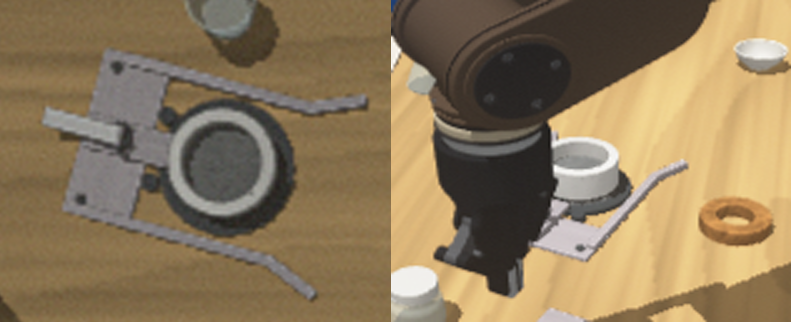

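```bash
python3 - <<'E'
from h import *
p=read_camera("top"); w=world(p); k=w[(abs(w[:,2]-.06)<.008)&(np.hypot(w[:,0]-.5145,w[:,1]-.165)<.07)]
print(len(k),cv2.minEnclosingCircle(k[:,:2].astype(np.float32)))
E
```

```text
363 ((0.5149802565574646, 0.1645217090845108), 0.04518444091081619)
```

The mantle hasn't moved since I pushed it home: (0.5150, 0.1645) against (0.5151, 0.1648) before. I'm handing the job in.

```bash
python3 -c "
from rig import *; print(job_done())"
```

```text
the job is handed in; nothing more can be done
None
```

I handed the job in: the mantle was pushed home against the stop pins, the bolt was turned clockwise to its hard stop, and only then was the lever folded flat, with no other labware disturbed as far as the cameras show.

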